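# Stop the mixer's base plate from rocking

### The arm

A 6-joint arm with a two-finger parallel gripper is mounted at the origin on a cart in front of the work surface, level with it; the furniture and walls round the work are solid. World frame = base frame: x ahead of the robot, y to its left, z up, the work surface at z = 0. Lengths are in m, angles in rad, forces in N, time in s.
With the tool pointing down it reaches from about 0.325 to 0.9 m from the base axis. Payload 6.1 kg.
Tool frame: the origin (TCP) lies midway between the tips of the shut fingers; the grasp point (between the pads) lies 19 mm behind it; x points along the fingers, y is the direction in which the jaws open and shut, and the axes are right-handed (so a half turn about x gives the same grasp; the last joint's range is limited). The gripper opens to 85 mm and grips with 20 to 120 N. Pads are 22 mm wide; open, the fingers measure 114 mm over their backs; the gripper's body (76 mm by 85 mm) begins 54 mm behind the grasp point. The pads swing forward as they close: fully open they stand 13 mm farther back than shut.
Start: joints at [-1.239, 0.22, 1.526, -0, 1.395, -0.126], TCP at [0.276, -0.561, 0.231] pointing down, gripper open.
Joint ranges: [-2.98, 2.98], [-0.91, 2.08], [0.09, 2.57], [-1.24, 4.39], [0.2, 2.65], [-2.68, 2.68]. Speed limits (rad/s): [2.57, 2.57, 3.01, 3.14, 3.14, 3.14].

### API

Orientations are given as [roll, pitch, yaw] about the fixed x, y, z axes, in that order (R = Rz(yaw) Ry(pitch) Rx(roll)).
In Python, from plant import movep, move_l, set_joints, gripper_to, hold, inverse_kinematics, observe, get_image, get_calibration, Unreachable, job_done gives the robot as it stands. Calls block until the motion is done:
- movep(position, orientation): joint-space move of the TCP to a pose.
- move_l(position, feed=0.15, rotation=None, max_force=None): straight line of the TCP; rotation=None keeps the orientation; feed is the mean speed in m/s. With max_force (N) it stops when the force on the tool has changed by that much, and returns True; else False.
- set_joints(angles): joint-space move.
- gripper_to(opening, f_grip=None): finger opening in m; f_grip is the grip in N (None keeps the last); returns when the fingers have stopped.
- hold(seconds).
- inverse_kinematics(position, orientation): joint angles nearest the present ones, or None.
- observe(): the state.
- get_image(name): name is "side" or "top" or "wrist"; returns (picture, depth): 480x640x3 uint8, red, green, blue; 480x640 float32, m along the optical axis (not along the pixel's ray), 0 where there is no reading.
- get_calibration(name): a dict with "intrinsics" (3x3 intrinsics, pixels), "dist_coeffs" ([k1, k2, p1, p2, k3] as OpenCV has them; the pictures are not rectified), "world_from_camera" (4x4, takes a point from camera to world coordinates). Camera axes: x right, y down, z forward; pixel columns grow to the right and rows downward; lengths in m; the calibration is good to about 2 mm. A picture is of the moment at which its call begins: read the wrist's pose just before it. get_calibration takes no time and is no camera call; for the wrist camera it gives the pose at the moment of the call.
A pose or a line that the arm cannot do raises Unreachable and nothing moves.
- job_done(): hands the job in, once; it reports no verdict.
The state is a dict: "time_s": time; "q": joint angles; "joint_velocities": joint speeds; "joint_torque": joint torques, N m; "eef_pos": TCP position; "tcp_rot": TCP orientation; "ft_force": force on the tool from outside, world axes, zero at the start; "torque": the same for the moment, N m; "opening": finger opening in m.
Only numpy, scipy, OpenCV 4.12 (cv2) and the standard library are available. Lean on these libraries where they do the work, as an engineer would, in place of code of your own. Each camera call takes 0.05 s, during which the arm holds its last target.

### The job

The vortex mixer's base plate rocks because one of its two front feet no longer reaches its pad. Press gently on the two front corners in turn to feel which one gives way, screw that foot down with its knob until it carries its share and both front corners stand equally firm and level, let go, and press on it again to prove that the plate no longer rocks. Do not shove the plate or disturb the things around it.

Things in the scene. Friction and masses are not known exactly. Their poses are not given: they have to be found in the camera images.
- level_plate: Flat aluminium base plate, 250 (its x) x 280 (its y) x 10 mm, top 38 mm above the bench, with a blue vortex mixer fixed on it; about 3 kg in all. Origin on the bench under its middle; x points to the back, so the front edge faces the robot; y to the left, z up. Four rubber feet stand at x = -95 (front) and +80 mm (rear), y = +110 and -110 mm, each on a pad. It looks level even while a foot hangs clear.
- mixer_top (a point): Centre of the mixer's round head, 166 mm above the bench. Its body spans x = -47 to +108, y = -62 to +62 mm in the plate's frame; the speed dial on its front sticks out to x = -61 mm. Not to be touched.
- left_knob_top (a point): Centre of the flat top of the left (+y) front levelling knob, 72 mm above the bench: a black ribbed upright cylinder 30 mm across, 28 mm high (44 to 72 mm above the bench), right over the left front foot. Press on its top to press this corner; grip its sides to turn it. Clockwise from above drives the foot down 8 mm per turn (1.27 mm per rad); it stays where left, does not rise, friction 0.07 N m.
- right_knob_top (a point): The same for the right (-y) front levelling knob, over the right front foot. Both knobs start about 6 rad from the end of their travel downward and 2 rad from the upward end.
- left_corner (a point): Point on the plate's top face under the left knob's middle, 38 mm above the bench: height of the left front corner. If this foot hangs clear, a push of about 2 to 5 N tips the corner down 1 to 4 mm until the foot meets its pad; a sound corner gives less than 1 mm under 10 N.
- right_corner (a point): The same point under the right knob, for the right front corner. Pressed equally hard (8 N), the hanging corner ends lower than the sound one; its foot must come down by that difference plus about 0.9 mm, as the rubber gives, for both to carry alike. Once all four feet bear, a difference left between the corners calls for twice as much at the foot.
- left_foot: Left front rubber foot, 30 mm across, origin at the centre of its sole; moved by the left knob. It gives about 0.03 mm per N. Below it, a round black rubber pad 46 mm across is fixed to the bench. The pads are 10 mm thick, but one front pad, left or right, has gone flat by 2.2 to 4.6 mm.
- right_foot: Right front rubber foot, like the left one, moved by the right knob.
- left_rear_foot: Left rear rubber foot, not adjustable, on a sound pad; origin at the centre of its sole.
- right_rear_foot: Right rear rubber foot, not adjustable, on a sound pad; origin at the centre of its sole.
- timer: White bench timer, 68 x 68 x 20 mm, lying right of the plate; bystander, origin under its middle.
- beaker: Small empty beaker, 54 mm across, 69 mm high, right of the plate; bystander, origin under its middle.

How it is judged:
On the way, in this order (a step that is already met when the one before it is completed fails the run):
1. a front corner is pressed and felt to rock: it dips by more than 1.8 mm under the fingers (contact force between the fingers and level_plate above 2 N and height (world z) of any of left_corner, right_corner below 0.0362 m), for 0.1 s.
2. the hanging foot is screwed down: with the fingers off, all four feet carry at least 1 N and the plate is level (contact force between the fingers and level_plate below 0.05 N and contact force between each of left_foot, right_foot, left_rear_foot, right_rear_foot and anything else above 1 N and angle between level_plate's own z axis and vertical below 0.007 rad), for 0.2 s.
3. a front corner is pressed again with more than 4 N and does not rock: neither front corner dips by 1.8 mm (contact force between the fingers and level_plate above 4 N and height (world z) of each of left_corner, right_corner above 0.0362 m), for 0.1 s.
At the end, for the whole second after the job is handed in: Plate at rest within 20 mm of where it stood and level within 0.007 rad, each of its four feet carrying at least 1 N on its pad (contact force between each of left_foot, right_foot, left_rear_foot, right_rear_foot and anything else above 1 N and angle between level_plate's own z axis and vertical below 0.007 rad and distance of level_plate from where it was at the start of the episode below 0.02 m and linear speed of level_plate below 0.01 m/s); the robot touches nothing.
It fails at once if a front foot is loaded with more than 40 N (pressed too hard) (contact force between any of left_foot, right_foot and anything else above 40 N).
It fails at once if the plate is tipped by more than 0.06 rad (angle between level_plate's own z axis and vertical above 0.06 rad).
It fails at once if a bystander is pushed more than 30 mm (distance of any of timer, beaker from where it was at the start of the episode above 0.03 m).
It also fails if it takes over 67 s, if anything falls off the work surface, if the arm or the gripper's body presses on something with over 40 N, if the wrist force passes 120 N, or if a joint passes its speed limit or range.

## Working session

There is one attempt and no reset: what is moved stays moved. The work goes in short steps, each a Python script; the robot and the scene stay as the last script left them, time stands still between calls to the robot, and variables do not carry over. Pictures are saved under pics/ and viewed, and the job is handed in when it is done.

```bash
ls; mkdir -p pics
python3 - <<'E'
from plant import *
import cv2,numpy as np
for n in ["top","side"]:
    im,d=get_image(n); cv2.imwrite(f"pics/{n}0.png",im[:,:,::-1]); np.savez(f"{n}0.npz",im=im,d=d,**get_calibration(n))
    c=get_calibration(n);print(n,c["intrinsics"],c["dist_coeffs"],c["world_from_camera"])
print(observe())
E
```

```text
pics
top [[464.07931788   0.         322.85703344]
 [  0.         464.07931788 234.59925359]
 [  0.           0.           1.        ]] [-0.07941883  0.          0.          0.          0.        ] [[ 0.02282688 -0.99650429  0.08036246  0.48045981]
 [-0.99929936 -0.0251278  -0.02773772 -0.12283582]
 [ 0.02966009 -0.07967299 -0.99637969  0.99042911]
 [ 0.          0.          0.          1.        ]]
side [[598.50933127   0.         322.19839101]
 [  0.         598.50933127 231.1657953 ]
 [  0.           0.           1.        ]] [0.01862686 0.         0.         0.         0.        ] [[-0.99937137 -0.00561825 -0.0350044   0.56851348]
 [ 0.02732     0.50720828 -0.86139038  0.94429328]
 [ 0.02259403 -0.8618052  -0.50673594  0.77160666]
 [ 0.          0.          0.          1.        ]]
{'time_s': 0.1, 'q': array([-1.23909123e+00,  2.21185383e-01,  1.52748518e+00,  6.63102541e-06,
        1.39471213e+00, -1.26094138e-01]), 'joint_velocities': array([-0.00094559, -0.00297646, -0.00344876, -0.00050447,  0.00041748,
       -0.00048733]), 'joint_torque': array([ 5.24197021e-04, -4.98245859e+01, -3.90547407e+01, -2.26762363e-04,
        5.66422343e-03, -3.42896374e-05]), 'eef_pos': array([ 0.27605741, -0.56012204,  0.23029112]), 'tcp_rot': array([-1.70053641,  1.56900628,  1.89885432]), 'ft_force': array([-0.06096842,  0.69204092,  0.01199237]), 'torque': array([ 0.01491694, -0.01092183, -0.02232056]), 'opening': 0.08567083833035372}
```

View pics/top0.png

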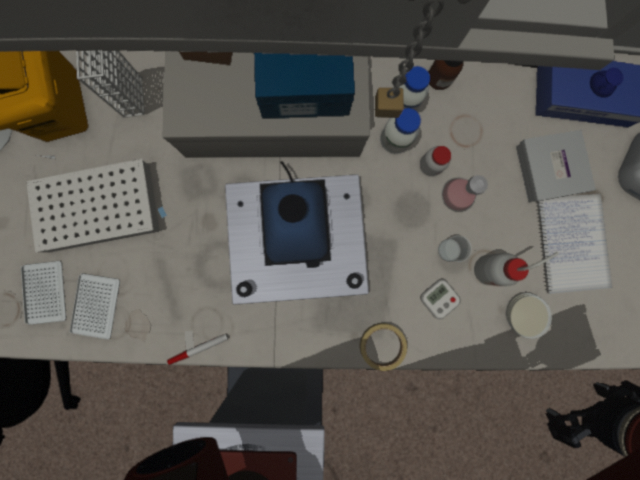

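View pics/side0.png

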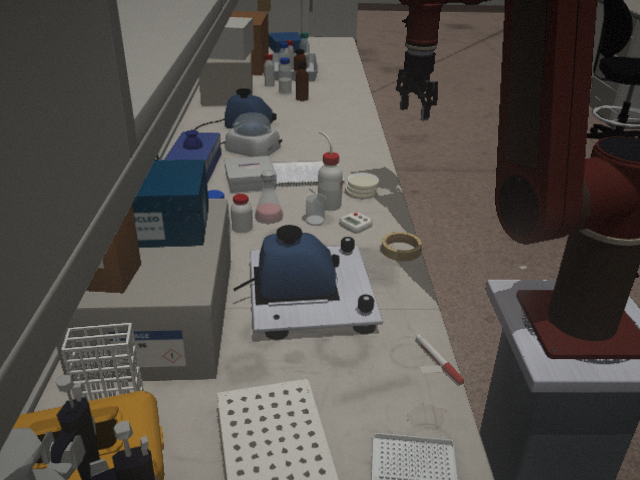

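```bash
cat > h.py <<'E'
import numpy as np,cv2
def ray_z(c,uv,z):
    p=cv2.undistortPoints(np.array([[uv]],float),c["intrinsics"],c["dist_coeffs"])[0,0]
    T=c["world_from_camera"]; d=T[:3,:3]@np.array([p[0],p[1],1]); o=T[:3,3]
    return o+d*(z-o[2])/d[2]
E
python3 - <<'E'
from h import *
c=np.load("top0.npz"); im=c["im"]
a=im[265:310,222:268]; b=im[260:305,332:378]
cv2.imwrite("pics/z.png",np.hstack([cv2.resize(x,None,fx=8,fy=8,interpolation=0)[:360,:368,::-1] for x in(a,b)]))
for uv in[(244,288),(354,281),(293,207)]:
    print(uv,ray_z(c,uv,.072 if uv[1]>250 else .166),c["d"][uv[1],uv[0]])
for uv in[(226,183),(360,176),(368,294),(233,303)]: print(ray_z(c,uv,.038))
s=np.load("side0.npz")
for uv in[(366,299),(347,240)]: print(ray_z(s,uv,.072))
E
```

```text
(244, 288) [0.4453972  0.00415233 0.072     ] 0.9090443
(354, 281) [ 0.46410076 -0.21207127  0.072     ] 0.9178947
(293, 207) [ 0.59512938 -0.0912312   0.166     ] 0.83602476
[0.65957181 0.05406791 0.038     ]
[ 0.68203985 -0.22416672  0.038     ]
[ 0.43754488 -0.24464515  0.038     ]
[0.41315324 0.03022993 0.038     ]
[0.44227778 0.01346854 0.072     ]
[ 0.46529845 -0.20629922  0.072     ]
```

View pics/z.png

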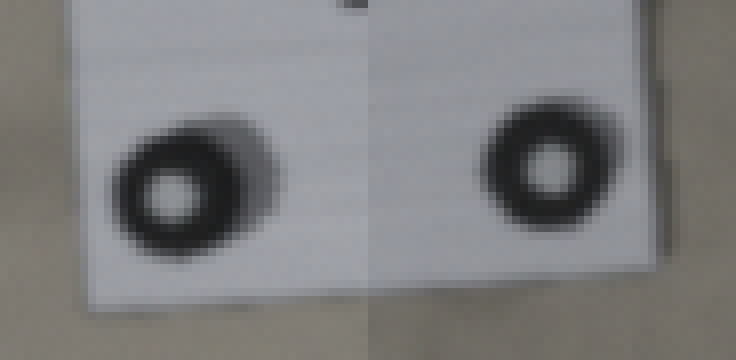

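Run:
```python
from plant import *
from h import *
c=np.load("top0.npz")
L=ray_z(c,(243.4,289.1),.072);R=ray_z(c,(354.3,280.6),.072);print(L,R,np.linalg.norm(L-R))
for n,p in(("L",L),("R",R)):
  for psi in np.arange(-3.2,3.3,.4):
    q=inverse_kinematics([p[0],p[1],.2],[0,np.pi/2,psi]); print(n,round(psi,2),None if q is None else np.round(q,2))
w,_=get_image("wrist");cv2.imwrite("pics/w0.png",w[:,:,::-1])
wc=get_calibration("wrist");print(wc, observe()["eef_pos"])
```

```text
[0.44321615 0.00525934 0.072     ] [ 0.46490143 -0.21265143  0.072     ] 0.21898711870321613
L -3.2 [-0.17 -0.2   2.01 -0.    1.33  1.46]
L -2.8 [-0.17 -0.2   2.01 -0.    1.33  1.06]
L -2.4 [-0.17 -0.2   2.01 -0.    1.33  0.66]
L -2.0 [-0.17 -0.2   2.01 -0.    1.33  0.26]
L -1.6 [-0.17 -0.2   2.01 -0.    1.33 -0.14]
L -1.2 [-0.17 -0.2   2.01 -0.    1.33 -0.54]
L -0.8 [-0.17 -0.2   2.01 -0.    1.33 -0.94]
L -0.4 [-0.17 -0.2   2.01 -0.    1.33 -1.34]
L -0.0 [-0.17 -0.2   2.01  0.    1.33 -1.74]
L 0.4 [-0.17 -0.2   2.01  0.    1.33 -2.14]
L 0.8 [-0.17 -0.2   2.01  0.    1.33 -2.54]
L 1.2 None
L 1.6 None
L 2.0 [-0.17 -0.2   2.01  0.    1.33  2.55]
L 2.4 [-0.17 -0.2   2.01  0.    1.33  2.15]
L 2.8 [-0.17 -0.2   2.01  0.    1.33  1.75]
L 3.2 [-0.17 -0.2   2.01 -0.    1.33  1.35]
R -3.2 [-0.58 -0.03  1.85 -0.    1.32  1.05]
R -2.8 [-0.58 -0.03  1.85 -0.    1.32  0.65]
R -2.4 [-0.58 -0.03  1.85 -0.    1.32  0.25]
R -2.0 [-0.58 -0.03  1.85 -0.    1.32 -0.15]
R -1.6 [-0.58 -0.03  1.85 -0.    1.32 -0.55]
R -1.2 [-0.58 -0.03  1.85 -0.    1.32 -0.95]
R -0.8 [-0.58 -0.03  1.85 -0.    1.32 -1.35]
R
[... 233 characters left out ...]
32  2.13]
R 2.4 [-0.58 -0.03  1.85  0.    1.32  1.73]
R 2.8 [-0.58 -0.03  1.85 -0.    1.32  1.33]
R 3.2 [-0.58 -0.03  1.85 -0.    1.32  0.93]
{'intrinsics': array([[430.86561206,   0.        , 319.11305459],
       [  0.        , 430.86561206, 233.20972762],
       [  0.        ,   0.        ,   1.        ]]), 'dist_coeffs': array([0.02261426, 0.        , 0.        , 0.        , 0.        ]), 'world_from_camera': array([[ 0.44203561, -0.85066597, -0.28455566,  0.34828154],
       [-0.89699596, -0.41979054, -0.13847074, -0.52589203],
       [-0.00166143,  0.31645428, -0.94860631,  0.37322718],
       [ 0.        ,  0.        ,  0.        ,  1.        ]])} [ 0.27607902 -0.5601983   0.2304451 ]
```

View pics/w0.png

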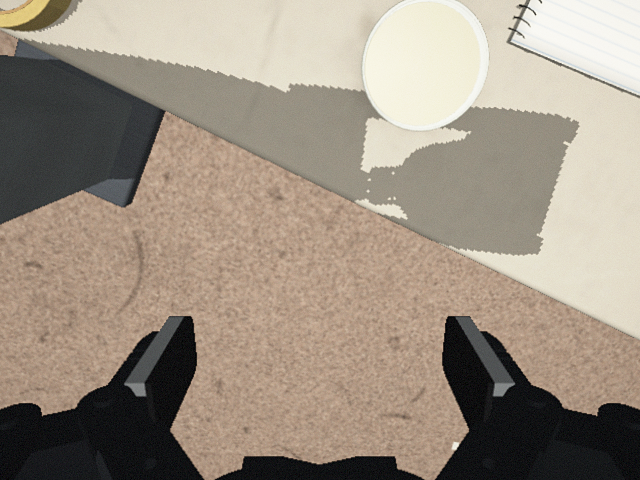

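Run:
```python
from plant import *
from h import *
movep([.4649,-.2127,.2],[0,np.pi/2,-1.9]); gripper_to(0.0,20)
for n,p in(("R",[.4649,-.2127,.2]),("L",[.4432,.0053,.2])):
    if n=="L": movep(p,[0,np.pi/2,-1.5])
    wc=get_calibration("wrist");w,d=get_image("wrist");cv2.imwrite(f"pics/w{n}.png",w[:,:,::-1])
    np.savez(f"w{n}.npz",im=w,d=d,**wc)
    o=observe();print(o["time_s"],o["eef_pos"],o["tcp_rot"],o["ft_force"],o["opening"])
```

```text
2.4417 [ 0.46490836 -0.21264597  0.20000381] [-0.60568661  1.5707832  -2.50555751] [-0.39819189 -0.17315443  0.10581211] 0.00016933975075456814
3.375 [0.44371609 0.00425659 0.20022899] [ 0.66583827  1.56994309 -0.83574169] [-0.25594949 -1.13562971  0.91281476] -7.059207129466762e-05
```

View pics/wR.png

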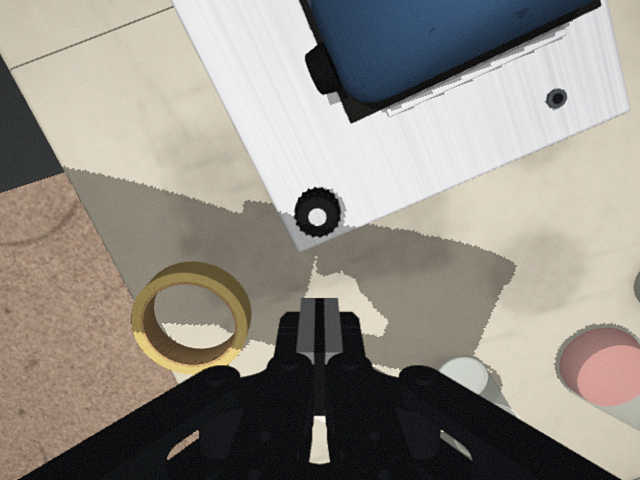

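View pics/wL.png

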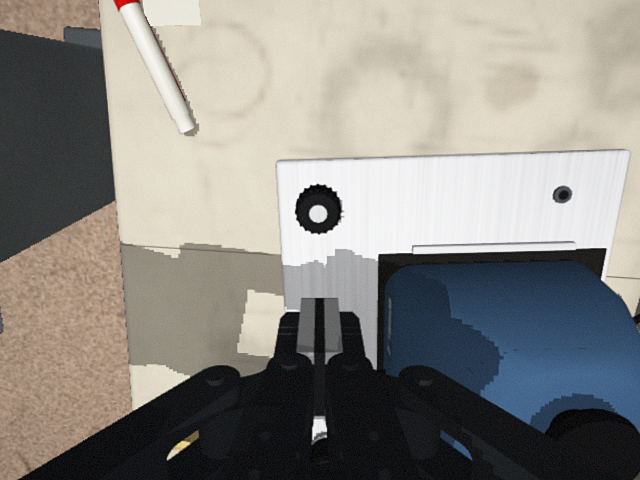

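Run:
```python
from h import *
for n,uv in(("R",(317.5,217)),("L",(318,214))):
    c=np.load(f"w{n}.npz"); 
    im=c["im"][int(uv[1])-9:int(uv[1])+10,int(uv[0])-9:int(uv[0])+10].astype(float).mean(2)
    m=im>130;ys,xs=np.nonzero(m);u=(int(uv[0])-9+xs.mean(),int(uv[1])-9+ys.mean())
    print(n,u,m.sum(),ray_z(c,u,.072),c["d"][int(uv[1]),int(uv[0])], c["world_from_camera"][2,3])
```

```text
R (np.float64(316.8112449799197), np.float64(216.63052208835342)) 249 [ 0.46337715 -0.21128835  0.072     ] 0.2814463 0.3427825135503941
L (np.float64(317.57254901960783), np.float64(213.4)) 255 [0.44149354 0.00762218 0.072     ] 0.28037962 0.342970617234894
```

```bash
cat >> h.py <<'E'
from plant import *
P={"L":(.4423,.0066),"R":(.4640,-.2120)}
def ft(n=5):
    f=[];z=[]
    for _ in range(n):
        o=observe();f.append(o["ft_force"]);z.append(o["eef_pos"]);hold(.03)
    return np.mean(f,0),np.mean(z,0)
def press(k,F=8.,zlo=.063,feed=.006):
    x,y=P[k]
    move_l([x,y,.078],feed=.05); hold(.25)
    f0,_=ft()
    s=move_l([x,y,zlo],feed=feed,max_force=F); 
    z0=observe()["eef_pos"][2]
    hold(.15); f1,p1=ft()
    print(k,"stop",s,"z",round(z0,5),"settled",np.round(p1,5),"dF",np.round(f1-f0,2),"t",observe()["time_s"])
    move_l([x,y,.082],feed=.05)
    return f1-f0,p1
E
python3 - <<'E'
from h import *
move_l([*P["L"],.09],feed=.1)
press("L")
E
```

```text
L stop True z 0.06989 settled [0.442   0.0068  0.06989] dF [-1.04  0.49  4.69] t 7.1917
```

Run:
```python
from h import *
move_l([*P["L"],.1],feed=.15)
move_l([*P["R"],.085],feed=.2)
press("R")
```

```text
R stop True z 0.0713 settled [ 0.464   -0.21206  0.07127] dF [-0.55  0.98  5.24] t 11.475
```

```bash
cat >> h.py <<'E'
def profile(k,ztop=.0735,zmin=.066,step=.0004,Fmax=8.,up=True):
    x,y=P[k]; move_l([x,y,.078],feed=.08); hold(.2); f0,_=ft(6)
    z=ztop; out=[]
    while z>zmin:
        move_l([x,y,z],feed=.02); hold(.06); f,p=ft(4); F=(f-f0)[2]; out.append((z,p[2],F))
        print(round(z,4),round(p[2],5),round(F,2))
        if F>Fmax: break
        z-=step
    hold(.15); print("t",observe()["time_s"])
    if up: move_l([x,y,.082],feed=.08)
    return out
E
python3 - <<'E'
from h import *
move_l([*P["R"],.1],feed=.15)
move_l([*P["L"],.085],feed=.2)
profile("L",ztop=.072,Fmax=7.5)
E
```

```text
0.072 0.07199 -0.65
0.0716 0.07161 -0.83
0.0712 0.07119 -0.11
0.0708 0.07091 1.71
0.0704 0.07058 4.58
0.07 0.07019 5.16
0.0696 0.06985 6.6
0.0692 0.06972 8.91
t 17.9083
```

Run:
```python
from h import *
profile("L",ztop=.0697,step=.0006,Fmax=12)
move_l([*P["L"],.1],feed=.2)
move_l([*P["R"],.085],feed=.25)
profile("R",ztop=.0716,step=.0005,Fmax=8)
```

```text
0.0697 0.06998 5.46
0.0691 0.06971 9.81
0.0685 0.06953 12.73
t 20.6583
0.0716 0.07154 0.37
0.0711 0.07133 4.22
0.0706 0.07116 8.7
t 24.6
```

Run:
```python
from h import *
move_l([*P["R"],.1],feed=.2)
move_l([*P["L"],.085],feed=.25)
x,y=P["L"]; move_l([x,y,.0735],feed=.05); f0,_=ft(4)
move_l([x,y,.0684],feed=.02); 
z=.0684
for i in range(3):
    hold(.05); f,p=ft(4); print(round(p[2],5),round((f-f0)[2],1))
    if (f-f0)[2]>16: break
    z-=.0006; move_l([x,y,z],feed=.02)
move_l([x,y,.11],feed=.12)
psi=-0.75
movep([x,y,.11],[0,np.pi/2,psi]); gripper_to(.052,20)
wc=get_calibration("wrist");w,d=get_image("wrist");cv2.imwrite("pics/w1.png",w[:,:,::-1]);np.savez("w1.npz",im=w,d=d,**wc)
o=observe();print(o["time_s"],o["q"],o["eef_pos"],o["opening"])
```

```text
0.06958 11.7
0.06938 15.7
0.06918 19.9
30.0 [-1.63732849e-01 -9.78280447e-02  2.10040276e+00 -3.19900326e-06
  1.13887669e+00 -9.84428458e-01] [0.44233966 0.00658473 0.11003599] 0.051715523646507236
```

View pics/w1.png

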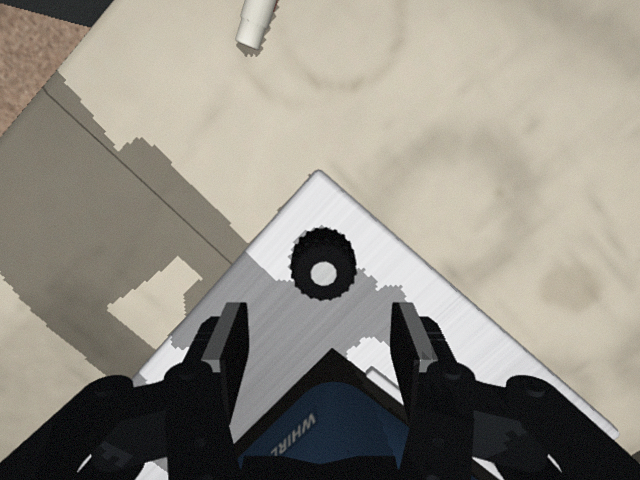

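Run:
```python
from h import *
c=np.load("w1.npz");print(ray_z(c,(323,273),.072))
x,y=P["L"]
move_l([x,y,.042],feed=.08,max_force=15); f0,p=ft(3);print(p)
gripper_to(.02,20); f,_=ft(3)
o=observe();print("grip",o["opening"],o["eef_pos"],f-f0,o["time_s"])
q=o["q"].copy()
for k in range(2):
    q[5]+=.9; set_joints(q); o=observe();print(o["q"][5],o["torque"],o["ft_force"]-f0,o["time_s"])
w,d=get_image("wrist");cv2.imwrite("pics/w2.png",w[:,:,::-1])
```

```text
[0.44119593 0.00774613 0.072     ]
[0.44287798 0.00652324 0.04255215]
grip 0.029095367927029804 [0.44322454 0.00711686 0.04266672] [1.94628215 6.09041601 2.91410238] 31.5167
-0.08434523992504642 [-0.0768743   0.81638183 -0.0548382 ] [-4.42480359 -0.23815036  6.91985186] 32.3833
0.8156146977997092 [ 0.54705755  1.87652628 -0.06170943] [-10.32572325   1.94757081  17.36012274] 33.25
```

View pics/w2.png

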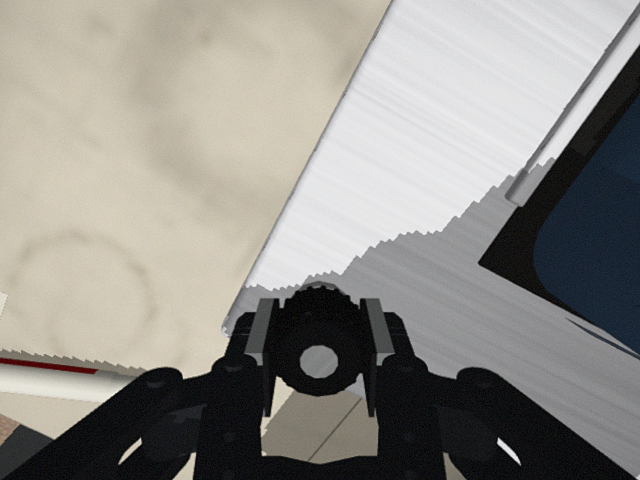

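Run:
```python
from h import *
gripper_to(.052); x,y=P["L"]
move_l([x,y,.1],feed=.12); gripper_to(0.0)
profile("L",ztop=.0712,step=.0005,Fmax=8)
move_l([x,y,.1],feed=.2)
move_l([*P["R"],.085],feed=.25)
profile("R",ztop=.0712,step=.0005,Fmax=8)
```

```text
0.0712 0.07157 6.06
0.0707 0.07143 9.85
t 36.9167
0.0712 0.07159 4.98
0.0707 0.07148 8.1
t 40.4167
```

Run:
```python
from h import *
x,y=P["L"]
move_l([*P["R"],.1],feed=.2)
move_l([x,y,.085],feed=.25)
o=profile("L",ztop=.0712,step=.0004,Fmax=7.5)
move_l([x,y,.13],feed=.2); movep([.40,-.1,.25],[0,np.pi/2,-1.6]); hold(.3)
im,d=get_image("side");cv2.imwrite("pics/end.png",im[:,:,::-1]); print(observe()["time_s"])
```

```text
0.0712 0.07156 5.09
0.0708 0.07147 8.63
t 43.9167
46.075
```

View pics/end.png

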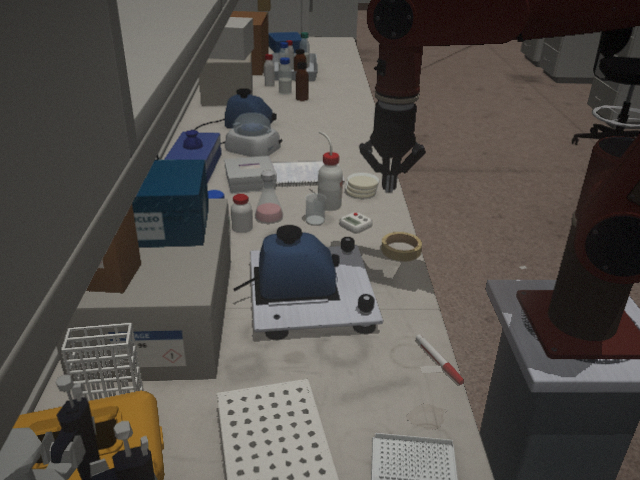

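The picture shows the plate where it stood, with the knobs at (366,302) and (347,243). The timer at (355,222) and the beaker at (315,210) have not moved, and the gripper is clear of everything.

```bash
python3 -c "
from plant import *
job_done()"
```

```text
the job is handed in; nothing more can be done
```

The left front foot was the hanging one. I screwed it down, and both front corners now stand equally firm. I handed the job in at about 46 s of the 67 s; it reports no verdict.

- **Finding the foot:** At about 8 N the left corner's knob top sat at 69.8 mm and the right one's at 71.2 mm. The left corner kept sinking to 69.2 mm under about 20 N, while the right one was stiff.
- **Adjustment:** I gripped the left knob at 20 N and turned it 1.8 rad clockwise. That drives the foot down about 2.3 mm: the 1.4 mm difference plus 0.9 mm for the rubber. Then I let go.
- **Proof:** Pressed again at about 8 N, both knob tops stood at 71.5 mm, equal to within about 0.05 mm. Both were about equally stiff, at roughly 27 N/mm. A second press on the left corner gave the same result.
- **Surroundings:** The last side picture shows the plate, timer and beaker where they were.

**Not certain:**
- **Force readings:** They were noisy, by about 1 N.
- **First dip:** I worked out the left corner's dip of more than 1.8 mm from the tool height. On that reckoning it fell to 35.2–35.8 mm, against the 36.2 mm limit.
- **Load on each foot:** I inferred this from the equal heights and stiffness and did not measure it.
- **Turning force:** As the foot took load while I turned the knob, the plate pushed up on the gripper with up to 17 N.

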